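Make up a specimen kit and a spares kit

ROBOT

A 6-joint arm with a two-finger parallel gripper is mounted at the origin on a cart in front of the work surface, level with it; the furniture and walls round the work are solid. World frame = base frame: x ahead of the robot, y to its left, z up, the work surface at z = 0. Lengths are in m, angles in rad, forces in N, time in s.
With the tool pointing down it reaches from about 0.375 to 0.9 m from the base axis. Payload 3.1 kg.
Tool frame: the origin (TCP) lies midway between the tips of the shut fingers; the grasp point (between the pads) lies 19 mm behind it; z points along the fingers, y is the line along which they close (so a half turn about z gives the same grasp; the last joint's range is limited). The gripper opens to 85 mm and grips with 20 to 120 N. Pads are 22 mm wide; open, the fingers measure 114 mm over their backs; the gripper's body (76 mm by 85 mm) begins 54 mm behind the grasp point. The pads swing forward as they close: fully open they stand 13 mm farther back than shut.
Start: joints at [-1.377, 0.527, 1.433, -0, 1.181, -0.178], TCP at [0.228, -0.582, 0.21] pointing down, gripper open.
Joint ranges: [-3.08, 3.08], [-0.75, 2.2], [0.22, 2.44], [-1.43, 4.57], [0, 2.65], [-2.85, 2.85]. Speed limits (rad/s): [2.79, 2.79, 3.14, 3.14, 3.14, 3.14].

INTERFACE

Orientations are given as a unit quaternion [x, y, z, w].
In Python, from station import manip gives the robot as it stands.
- The arm moves only by the tool step_arm, never from a script. Its argument "targets" is text: rows parted by semicolons, each of 4 numbers parted by spaces: the shift along the tool's x, y, z in mm, then the turn about the tool's z in degrees. A call has 1 to 12 rows; each row is the pose to reach, as a shift and turn from the pose commanded when the call began, along the tool's axes at that moment; what a row does not reach only later rows make up. A row lasts 1/10 s, in which the tool goes at most 50 mm and 8.59 degrees, less where a joint would pass 70% of its speed; a pose out of reach is approached as far as the arm can. A call with a gripper value outside its range is refused whole. "gripper" is the closure, from 0 (fully open) to 1 (shut), set as the call begins (left out, the last holds). The fingers move at their own pace and stop on an object; "squeeze" is the grip in N (left out, the last holds). Time passes only in rows, so rows that repeat a pose let the fingers close. It gives the time, the measured TCP pose, the force, the opening and the grip force at its end, in the units of the state.
- manip.sense(): the state, without advancing time (a new reading comes with each control period).
- manip.snapshot(name): name is "scene" or "top" or "wrist"; returns the picture (480x640x3 uint8, red, green, blue); there is no depth.
- manip.get_calibration(name): a dict with "fov_y" (degrees; the focal length in pixels is half the picture's height over the tangent of half this angle, whatever the lens; pixels are square), "cx", "cy" (the principal point, pixels), "extrinsics" (4x4, takes a point from camera to world coordinates); the wrist camera has in their place "tool_from_camera" (4x4, takes a point from camera to tool coordinates, whose origin is the TCP and whose axes are the flange's). Camera axes: x right, y down, z forward; pixel columns grow to the right and rows downward; lengths in m; the calibration is good to about 2 mm. The wrist camera is an equidistant fisheye: a pixel r from the principal point sees the ray r / f radians off the axis. A picture is of the moment at which its call begins: read the wrist's pose just before it. get_calibration takes no time and is no camera call.
- manip.sign_off(): hands the job in; it is judged then, once.
Trained networks look in the newest picture that a camera, given by its name, has taken for a name from the list of things; names that differ only in an ending like _2 or _b are one class to them, and where a whole thing is asked for, a point or a joint stands for the part that bears it (a point fixed in the world has none). Each returns a list of dicts, best first, with "p" (0 to 1); they miss things now and then, are a little off and sometimes report something else, mostly with a low value. They report only what shows in the picture. A call takes as long as a camera call. They do not tell look-alikes from the thing itself.
- manip.recognise(camera, query): "position" ([column, row] in pixels, amid what is visible of it).
- manip.masks_of(camera, query): "pixels" (480x640 bool, what is visible of it) and "position" ([column, row] in pixels, amid what is visible of it).
- manip.mark_of(camera, query): "position" ([column, row] in pixels: a listed point, or the origin of a listed thing).
The state is a dict: "t": time; "q": joint angles; "qd": joint speeds; "tau": joint torques, N m; "tcp_pos": TCP position; "tool_rot": TCP orientation; "force": force on the tool from outside, world axes, zero at the start; "ft_torque": the same for the moment, N m; "finger_gap": opening from 0.0 (shut) to 1.0 (fully open); "gripper_force": force on a finger pad.
Only numpy, scipy, OpenCV 4.12 (cv2) and the standard library are available. Lean on these libraries where they do the work, as an engineer would, in place of code of your own. Each camera call takes 0.05 s, during which the arm holds its last target. There are 200 camera calls.

TASK

Make up two kits from the stock in the steel tray on the right. The specimen kit goes into the white tray with three bays: the syringe in its long bay, and the larger jar and the small carton in its two short bays, one in each, either way round; the spares kit goes into the white tray with two bays: the smaller jar in one bay and the battery in the other. Stand or lay each thing flat on the floor of its bay, the same way up as you found it, and leave the roll of tape and the marker pen at the front where they are.

Things in the scene. Friction and masses are not known exactly. Their poses are not given: they have to be found in the camera images.
- jar_large: the larger of the two squat round screw-lid jars: 50 mm diameter, 52 mm high, clear with a red lid, 60 g, standing upright. Origin: centre of its underside, z up. At the start it is in the shallow steel instrument tray at the robot's right (about 200 x 300 mm, its floor 2 mm above the worktop, its sloping rim 18 mm high).
- jar_small: the smaller of the two squat round screw-lid jars: 40 mm diameter, 46 mm high, clear with a yellow lid, 60 g, standing upright. Origin: centre of its underside, z up. At the start it is in the shallow steel instrument tray at the robot's right (about 200 x 300 mm, its floor 2 mm above the worktop, its sloping rim 18 mm high).
- label_carton: small closed pale-green cardboard carton, 40 mm wide along its x, 63 mm long along its y, 28 mm high, 50 g, lying flat. Origin: centre of its underside, z up. Grasp it across its narrow side. At the start it is in the shallow steel instrument tray at the robot's right (about 200 x 300 mm, its floor 2 mm above the worktop, its sloping rim 18 mm high).
- battery: one cylindrical battery cell lying on its side (it does not roll), 15 mm wide along its x, 50 mm long along its y, 15 mm high, 23 g. Origin: centre of its underside, z up. At the start it is in the shallow steel instrument tray at the robot's right (about 200 x 300 mm, its floor 2 mm above the worktop, its sloping rim 18 mm high).
- syringe: plastic syringe without needle, lying flat, 119 mm long along its y (y = -62 to +57 mm), gripped as 16 mm wide along its x, 24 mm high, 20 g. Origin: underside, mid-length; z up. At the start it is in the shallow steel instrument tray at the robot's right (about 200 x 300 mm, its floor 2 mm above the worktop, its sloping rim 18 mm high).
- tray_three: white kit tray, fixed to the worktop, 176 mm (x) by 144 mm (y), with THREE bays; floor top at z = 4 mm, walls 4 mm thick, their tops at z = 14 mm. Origin: centre of its underside. One long bay (inside 168 x 66 mm) in the -y half, centre (0, -35) mm; two short bays (inside 82 mm x by 66 mm y) in the +y half, centres (-43, +35) and (+43, +35) mm. Yaw within 0.15 rad of 0.
- tray_two: white kit tray, fixed to the worktop, 144 mm along its x by 84 mm along its y, with TWO equal bays; floor top at z = 4 mm, walls 4 mm thick, their tops at z = 14 mm. Origin: centre of its underside. The bays (inside 66 mm along x by 76 mm along y) have their centres at (-35, 0) and (+35, 0) mm. Yaw within 0.15 rad of 0.
- tape_roll: bystander: roll of black tape lying flat near the front right of the worktop, 62 mm across, 19 mm high. Origin: centre of its underside.
- marker_pen: bystander: black marker pen lying at the front edge before the kit trays, 138 mm long along its y, 12 mm thick. Origin: underside of its middle.
Mind the look-alikes: they are no part of the job. What is shaped like the battery but red is not meant.

How it is judged:
At the end, for the whole second after the job is handed in: Three-bay tray: syringe in the long bay, larger jar and carton in a short bay each. Two-bay tray: smaller jar and battery in a bay each. Each on its bay's floor (within 4.5 mm), same way up as at first (0.12 rad), at rest, released. Tape roll and pen moved under 30 mm (z of jar_large in the frame of tray_three between 0 and 0.0085 m and angle between each of jar_large, label_carton, syringe, jar_small, battery's own z axis and vertical below 0.12 rad and linear speed of each of jar_large, label_carton, syringe, jar_small, battery below 0.02 m/s and angular speed of each of jar_large, label_carton, syringe, jar_small, battery below 0.2 rad/s and z of label_carton in the frame of tray_three between 0 and 0.0085 m and z of syringe in the frame of tray_three between 0 and 0.0085 m and z of jar_small in the frame of tray_two between 0 and 0.0085 m and z of battery in the frame of tray_two between 0 and 0.0085 m and x of syringe in the frame of tray_three between -0.03 and 0.03 m and y of syringe in the frame of tray_three between -0.062 and -0.008 m and ((x of jar_large in the frame of tray_three between 0.012 and 0.074 m and y of jar_large in the frame of tray_three between 0.012 and 0.058 m and x of label_carton in the frame of tray_three between -0.074 and -0.012 m and y of label_carton in the frame of tray_three between 0.012 and 0.058 m) or (x of jar_large in the frame of tray_three between -0.074 and -0.012 m and y of jar_large in the frame of tray_three between 0.012 and 0.058 m and x of label_carton in the frame of tray_three between 0.012 and 0.074 m and y of label_carton in the frame of tray_three between 0.012 and 0.058 m)) and ((x of jar_small in the frame of tray_two between 0.008 and 0.062 m and y of jar_small in the frame of tray_two between -0.032 and 0.032 m and x of battery in the frame of tray_two between -0.062 and -0.008 m and y of battery in the frame of tray_two between -0.032 and 0.032 m) or (x of jar_small in the frame of tray_two between -0.062 and -0.008 m and y of jar_small in the frame of tray_two between -0.032 and 0.032 m and x of battery in the frame of tray_two between 0.008 and 0.062 m and y of battery in the frame of tray_two between -0.032 and 0.032 m)) and distance of each of tape_roll, marker_pen from where it was at the start of the episode below 0.03 m); the robot touches nothing.
It fails at once if the tape roll or the marker pen is pushed more than 30 mm from its place (distance of any of tape_roll, marker_pen from where it was at the start of the episode above 0.03 m).
It also fails if it takes over 125 s, if anything falls off the work surface, if the arm or the gripper's body presses on something with over 40 N, if the wrist force passes 120 N, or if a joint passes its speed limit or range.

## Working session

There is one attempt and no reset: what is moved stays moved. The work goes in short steps, Python scripts to look and compute and a tool call to move; the robot and the scene stay as the last step left them, time stands still between calls to the robot, and variables do not carry over. Pictures are saved under pics/ and viewed, at most 14 in all, crops included, and the job is handed in when it is done.

Besides the shell and the picture viewer there is one more tool, called as name(argument=value, ...), one argument or row to a line, values as JSON. step_arm: Moves the arm, as the interface text tells. Its arguments: {"type":"object","properties":{"targets":{"type":"string"},"gripper":{"type":"number"},"squeeze":{"type":"number"}},"required":["targets"]}

```bash
mkdir -p pics; ls
cat > h.py <<'E'
import numpy as np, cv2
from station import manip
def ray(cam,px,st=None):
    c=manip.get_calibration(cam); f=240/np.tan(np.radians(c["fov_y"])/2)
    d=np.array([px[0]-c["cx"],px[1]-c["cy"]])/f
    if cam=="wrist":
        from scipy.spatial.transform import Rotation as R
        T=np.eye(4);T[:3,:3]=R.from_quat(st["tool_rot"]).as_matrix();T[:3,3]=st["tcp_pos"]
        E=T@np.array(c["tool_from_camera"]); r=np.linalg.norm(d)+1e-9
        v=np.array([*(np.sin(r)*d/r),np.cos(r)])
    else: E=np.array(c["extrinsics"]); v=np.array([d[0],d[1],1])
    return E[:3,3],E[:3,:3]@v
def at(cam,px,z,st=None):
    o,v=ray(cam,px,st); return (o+v*(z-o[2])/v[2])
def save(n,im): cv2.imwrite("pics/"+n+".png",np.ascontiguousarray(im[:,:,::-1]))
E
python3 - <<'E'
from h import *
st=manip.sense(); print(st["t"],st["tcp_pos"],st["tool_rot"])
T={"jar_large":.026,"jar_small":.023,"label_carton":.028,"battery":.01,"syringe":.012,"tray_three":.004,"tray_two":.004,"tape_roll":.01,"marker_pen":.006}
for cam in("top","wrist"):
    st=manip.sense(); im=manip.snapshot(cam); save(cam+"0",im)
    for n,z in T.items():
        for m in manip.masks_of(cam,n)[:3]:
            if m["p"]<.3: continue
            p=m["position"]; ys,xs=np.nonzero(m["pixels"])
            col=np.median(im[ys,xs],0) if len(xs) else 0
            box=cv2.minAreaRect(np.c_[xs,ys].astype(np.float32)) if len(xs) else ()
            corners=np.array([at(cam,q,z,st)[:2] for q in cv2.boxPoints(box)]).round(3).tolist() if cam=="top" else ""
            print(cam,n,round(m["p"],2),np.round(p),at(cam,p,z,st).round(3),col,corners)
print(manip.sense()["t"])
E
```

```text
pics
0.0 [ 0.2275281  -0.58130227  0.20864754] [ 9.82675789e-01  1.85329837e-01 -1.50885944e-06 -1.07007420e-03]
top jar_large 0.93 [389. 211.] [ 0.42  -0.055  0.026] [130.  32.  29.] [[0.412, -0.022], [0.454, -0.044], [0.433, -0.086], [0.39, -0.064]]
top jar_large 0.69 [257. 182.] [0.48  0.211 0.026] [192. 191. 190.] [[0.557, 0.253], [0.556, 0.17], [0.411, 0.171], [0.411, 0.253]]
top jar_small 0.74 [439. 216.] [ 0.41  -0.158  0.023] [181. 140.  42.] [[0.395, -0.131], [0.434, -0.145], [0.42, -0.187], [0.381, -0.174]]
top label_carton 0.76 [413. 178.] [ 0.486 -0.104  0.028] [159. 176. 162.] [[0.446, -0.08], [0.51, -0.086], [0.506, -0.13], [0.442, -0.124]]
top battery 0.55 [367. 182.] [ 0.48  -0.014  0.01 ] [72. 93. 76.] [[0.479, 0.012], [0.508, -0.031], [0.494, -0.04], [0.465, 0.004]]
top battery 0.53 [154. 266.] [0.311 0.421 0.01 ] [128.5  19.   18. ] [[0.325, 0.449], [0.338, 0.442], [0.314, 0.397], [0.3, 0.404]]
top syringe 0.98 [325. 210.] [0.424 0.074 0.012] [156. 159. 160.] [[0.376, 0.091], [0.478, 0.07], [0.475, 0.052], [0.372, 0.073]]
top tray_three 0.72 [177. 181.] [0.484 0.376 0.004] [190. 189. 188.] [[0.57, 0.454], [0.578, 0.305], [0.393, 0.295], [0.386, 0.444]]
top tray_two 0.84 [254. 180.] [0.486 0.219 0.004] [192. 191. 190.] [[0.561, 0.256], [0.56, 0.171], [0.41, 0.172], [0.41, 0.256]]
top tape_roll 0.77 [472. 275.] [ 0.288 -0.228  0.01 ] [14. 13. 12.] [[0.288, -0.181], [0.341, -0.208], [0.312, -0.265], [0.26, -0.237]]
top marker_pen 0.81 [228. 255.] [0.334 0.273 0.006] [25. 24. 24.] [[0.332, 0.342], [0.34, 0.209], [0.328, 0.208], [0.319, 0.341]]
1.0
```

Run:
```python
import cv2
im=cv2.imread("pics/top0.png"); cv2.imwrite("pics/top0c.png",cv2.resize(im[100:320,120:520],(800,440),interpolation=cv2.INTER_CUBIC))
```

```text
(no output)
```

View pics/top0c.png

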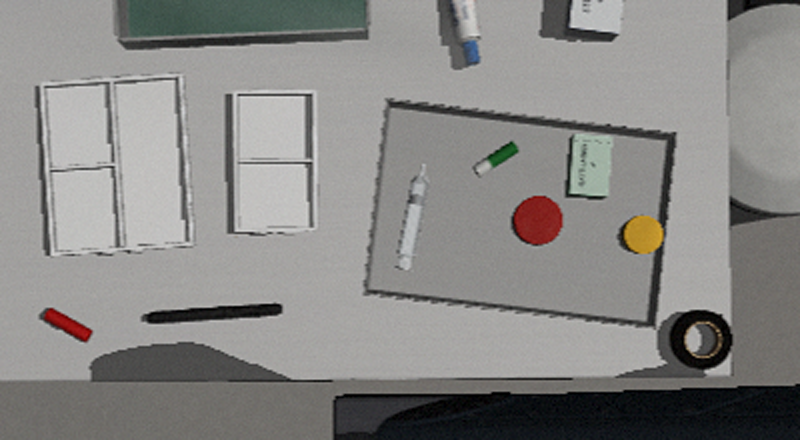

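```bash
cat >> h.py <<'E'
def to(x,y,z,th,st=None):
    "tool-frame shift mm and turn deg to reach world x,y,z with tool x at heading th deg"
    from scipy.spatial.transform import Rotation as R
    st=st or manip.sense(); M=R.from_quat(st["tool_rot"]).as_matrix()
    h=np.degrees(np.arctan2(M[1,0],M[0,0])); s=M.T@(np.array([x,y,z])-st["tcp_pos"])*1000
    turn=-((th-h+180)%360-180)
    print("to",s.round(1),"turn",round(turn,1),"| t",round(st["t"],2),"tcp",np.round(st["tcp_pos"],4),"head",h.round(1))
E
python3 -c "
from h import *
to(.44,-.03,.30,0); to(.228,-.581,.3,21)
for n,c in(('jarL',(538,220)),('jarS',(643,235)),): print(n,at('top',(c[0]/2+120-.25,c[1]/2+100-.25),.052 if n=='jarL' else .048))
for n,cs,z in(('carton',[(575,134),(612,135),(608,198),(569,195)],.030),('t3',[(38,85),(183,74),(195,246),(50,256)],.014),('t2',[(229,91),(317,91),(316,231),(229,235)],.014),('syr',[(423,165),(404,270)],.012)):
  print(n,[at('top',(a/2+119.75,b/2+99.75),z)[:2].round(3).tolist() for a,b in cs])
"
```

```text
to [ 398.8 -436.8  -90.4] turn 21.4 | t 1.0 tcp [ 0.2277 -0.5821  0.2096] head 21.4
to [  0.7  -0.9 -90.4] turn 0.4 | t 1.0 tcp [ 0.2277 -0.5821  0.2096] head 21.4
jarL [ 0.42081447 -0.05115614  0.052     ]
jarS [ 0.40564375 -0.15632712  0.048     ]
carton [[0.509, -0.093], [0.508, -0.13], [0.444, -0.126], [0.447, -0.086]]
t3 [[0.563, 0.451], [0.574, 0.305], [0.398, 0.293], [0.389, 0.439]]
t2 [[0.556, 0.258], [0.556, 0.168], [0.413, 0.17], [0.409, 0.258]]
syr [[0.48, 0.06], [0.373, 0.081]]
```

Candidates: battery green at top px (367,179) versus the red look-alike at (154,262); choose green. Jars: red lid (389,210) and yellow lid (441,217). Nothing else resembles the carton (a white box stands at (418,105)) or the syringe (a tube at (352,110)). Moving above the steel tray for a near look.

step_arm(
  targets="16 -18 -40 0; 50 -55 -90 0; 85 -92 -90 3; 120 -130 -90 6; 155 -167 -90 9; 190 -204 -90 12; 225 -241 -90 15; 260 -280 -90 18; 295 -320 -90 21.4; 330 -360 -90 21.4; 365 -400 -90 21.4; 399 -437 -90 21.4",
  gripper=0,
  squeeze=30,
)

```text
t: 2.2
tcp_pos: [0.4286, -0.0592, 0.3]
tool_rot: [1.0, -0.001, 0.001, 0.0]
force: [0.4, -0.6, 1.2]
finger_gap: 0.995
gripper_force: 0.0
```

```bash
cat > look.py <<'E'
from h import *
import sys
name=sys.argv[1]; st=manip.sense(); im=manip.snapshot("wrist"); save(name,im)
print("tcp",np.round(st["tcp_pos"],4),"qd",np.abs(st["qd"]).max().round(3),"t",st["t"])
for a in sys.argv[2:]:
    n,z=a.split(":"); z=float(z)
    for m in manip.masks_of("wrist",n)[:2]:
        if m["p"]<.3: continue
        ys,xs=np.nonzero(m["pixels"])
        if len(xs)<20: continue
        W=np.array([at("wrist",q,z,st)[:2] for q in np.c_[xs,ys]])*1000
        r=cv2.minAreaRect(W.astype(np.float32))
        print(n,round(m["p"],2),np.round(m["position"]),"col",np.median(im[ys,xs],0),"mean",W.mean(0).round(1),"rect",np.round(r[0],1),np.round(r[1],1),round(r[2],1))
E
python3 look.py w1 jar_large:.045 jar_small:.04 label_carton:.028 battery:.012 syringe:.012
```

```text
tcp [ 0.4286 -0.0592  0.3   ] qd 1.202 t 2.2
jar_large 0.59 [316. 199.] col [141.  50.  45.] mean [421.7 -53.2] rect [420.7 -53.6] [50.3 51.2] 44.9
jar_small 0.88 [403. 204.] col [188. 154.  69.] mean [ 408.7 -157.7] rect [ 409.3 -158.3] [46.2 38.5] 20.8
label_carton 0.59 [365. 146.] col [171. 181. 166.] mean [ 478.8 -109.9] rect [ 479.  -109.7] [43.8 64.5] 84.5
battery 0.62 [287. 138.] col [139. 145. 133.] mean [487.5 -16.8] rect [487.7 -16.5] [16.4 51.2] 32.6
battery 0.59 [ 34. 262.] col [78.  19.5 18. ] mean [321.7 412.6] rect [321.5 412.9] [53.2 16.2] 61.6
syringe 0.8 [222. 188.] col [168. 169. 162.] mean [423.1  69.7] rect [425.3  69.2] [ 20.6 112.5] 77.9
syringe 0.66 [290. 135.] col [136.5 143.  130.5] mean [487.8 -16.8] rect [487.8 -16.9] [15.  51.2] 32.1
```

View pics/w1.png

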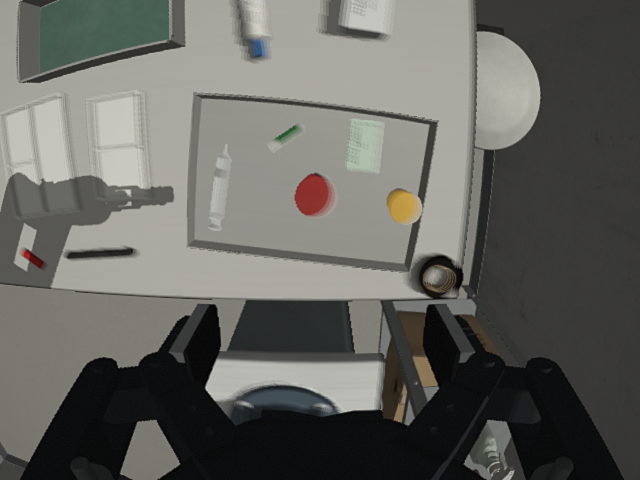

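The picture shows the stock in the steel tray: green battery (287,138), carton (365,146), red jar (316,199), yellow jar (403,204), syringe (222,188); the red look-alike is at (34,262), tape at (440,275) and pen at (100,253). It agrees with the top view, so I take the carton first.

```bash
python3 -c "
from h import *
to(.478,-.109,.08,-5);to(.478,-.109,.017,-5)"
```

```text
to [ 50.   46.8 219.7] turn 4.9 | t 2.5 tcp [ 0.4281 -0.062   0.2997] head -0.1
to [ 50.   46.8 282.7] turn 4.9 | t 2.5 tcp [ 0.4281 -0.062   0.2997] head -0.1
```

step_arm(
  targets="20 20 45 5; 35 35 90 5; 50 47 135 5; 50 47 180 5; 50 47 220 5; 50 47 250 5; 50 47 270 5; 50 47 282 5; 50 47 282 5",
)

```text
t: 3.4
tcp_pos: [0.4772, -0.1095, 0.0163]
tool_rot: [0.999, -0.045, -0.001, -0.0]
force: [-0.1, -0.4, -0.2]
finger_gap: 1.002
gripper_force: 0.0
```

```bash
python3 -c "
from h import *
to(.478,-.109,.017,-5)"; python3 look.py w2
```

```text
to [ 0.7 -0.6 -0.7] turn -0.2 | t 3.4 tcp [ 0.4772 -0.1095  0.0163] head -5.2
tcp [ 0.4772 -0.1095  0.0163] qd 0.048 t 3.4
```

View pics/w2.png

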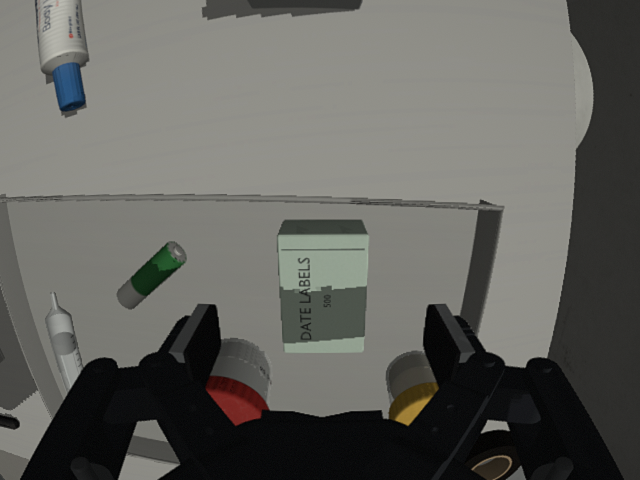

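```bash
python3 -c "
from h import *
st=manip.sense()
print([at('wrist',p,.030,st).round(3) for p in ((278,235),(368,235),(366,352),(284,352))])"
```

```text
[array([ 0.511, -0.094,  0.03 ]), array([ 0.508, -0.132,  0.03 ]), array([ 0.447, -0.129,  0.03 ]), array([ 0.45 , -0.088,  0.03 ])]
```

step_arm(
  targets="0 0 0 0; 0 0 0 0; 0 0 0 0; 0 0 0 0; 0 0 0 0; 0 0 0 0",
  gripper=1,
  squeeze=30,
)

```text
t: 4.05
tcp_pos: [0.4783, -0.1081, 0.0178]
tool_rot: [0.999, -0.044, 0.0, 0.0]
force: [1.1, 0.1, -0.0]
finger_gap: 0.001
gripper_force: 0.0
```

```bash
python3 -c "
from h import *
s=manip.sense();print(s['finger_gap'],s['gripper_force'])"; python3 look.py w3 label_carton:.03
```

```text
0.0013172173135862144 0.0
tcp [ 0.4783 -0.1081  0.0178] qd 0.004 t 4.05Traceback (most recent call last):
  File "look.py", line 11, in <module>
    W=np.array([at("wrist",q,z,st)[:2] for q in np.c_[xs,ys]])*1000
                ~~^^^^^^^^^^^^^^^^
  File "h.py", line 14, in at
    o,v=ray(cam,px,st); return (o+v*(z-o[2])/v[2])
        ~~~^^^^^^^^^^^
  File "h.py", line 4, in ray
    c=manip.get_calibration(cam); f=240/np.tan(np.radians(c["fov_y"])/2)
ValueError: time passes only in moves, steps and waits
```

View pics/w3.png

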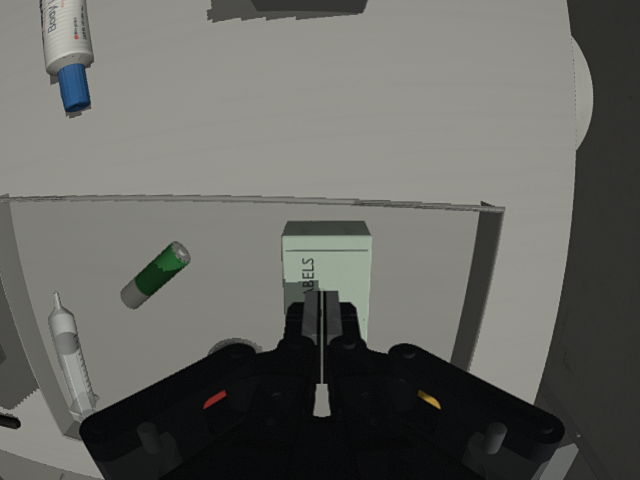

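```bash
sed -i 's/^def ray/from functools import lru_cache\ncal=lru_cache(None)(manip.get_calibration)\ndef ray/; s/c=manip.get_calibration(cam)/c=cal(cam)/' h.py; python3 -c "
from h import *
c=cal('wrist'); f=240/np.tan(np.radians(c['fov_y'])/2); T=np.array(c['tool_from_camera']); print(T.round(3),f,c['cx'],c['cy'])
for p in ([0,0,0],[11,0,0],[-11,0,0],[0,0,-19],[11,0,-19],[-11,0,-19],[11,-42,-13],[11,0,-13]):
  q=np.linalg.inv(T)@np.array([*(np.array(p)/1000),1]); r=np.linalg.norm(q[:2]); a=np.arctan2(r,q[2]); print(p,(q[:2]/r*a*f+[c['cx'],c['cy']]).round())
s=manip.sense(); print(s['finger_gap'],s['tcp_pos'],s['t'])
"
```

```text
[[ 0.    -0.951 -0.31   0.08 ]
 [ 1.     0.     0.001 -0.   ]
 [-0.001 -0.31   0.951 -0.164]
 [ 0.     0.     0.     1.   ]] 371.64829954431775 321.4585924009393 236.63066961979538
[0, 0, 0] [321. 288.]
[11, 0, 0] [321. 268.]
[-11, 0, 0] [321. 308.]
[0, 0, -19] [321. 307.]
[11, 0, -19] [321. 285.]
[-11, 0, -19] [321. 328.]
[11, -42, -13] [229. 278.]
[11, 0, -13] [321. 279.]
0.0019090307350749238 [ 0.4782153  -0.10810692  0.01765389] 4.15
```

The fingers shut at image row 292, above the carton: the tips really sit about 20 mm short of the stated TCP (the finger width in the image agrees). Reopen and go lower under force watch.

step_arm(
  targets="0 0 0 0; 0 2 0 0; 0 2 0 0; 0 2 0 0; 0 2 0 0; 0 2 5 0; 0 2 10 0; 0 2 15 0; 0 2 20 0; 0 2 22 0; 0 2 22 0",
  gripper=0,
)

```text
t: 5.25
tcp_pos: [0.4777, -0.11, -0.0049]
tool_rot: [0.999, -0.044, -0.0, -0.0]
force: [0.6, 0.8, -0.7]
finger_gap: 0.999
gripper_force: 0.0
```

step_arm(
  targets="0 0 0 0; 0 0 0 0; 0 0 0 0; 0 0 0 0; 0 0 0 0; 0 0 0 0",
  gripper=1,
)

```text
t: 5.85
tcp_pos: [0.4782, -0.1102, -0.004]
tool_rot: [0.999, -0.044, 0.0, 0.0]
force: [-0.4, -0.6, 4.7]
finger_gap: 0.458
gripper_force: 31.1
```

```bash
python3 -c "
from h import *
to(.522,.410,.07,3.4)"
```

```text
to [  -2.  -522.1  -74.2] turn -8.4 | t 5.85 tcp [ 0.4782 -0.1102 -0.004 ] head -5.0
```

step_arm(
  targets="0 0 -10 0; 0 0 -25 0; 0 0 -45 0; 0 0 -70 0; 0 0 -80 0",
)

```text
t: 6.35
tcp_pos: [0.4789, -0.1105, 0.0776]
tool_rot: [0.999, -0.044, 0.001, 0.001]
force: [1.1, -0.2, 0.2]
finger_gap: 0.458
gripper_force: 30.6
```

step_arm(
  targets="0 -25 0 -1; 0 -60 0 -2; 0 -100 0 -3; 0 -145 0 -4; 0 -190 0 -5; 0 -240 0 -6; 0 -290 0 -7; -1 -340 0 -8.4; -1 -390 0 -8.4; -2 -440 0 -8.4; -2 -490 0 -8.4; -2 -522 0 -8.4",
)

```text
t: 7.55
tcp_pos: [0.5213, 0.4137, 0.0753]
tool_rot: [1.0, 0.031, 0.0, -0.0]
force: [0.7, -0.6, -1.1]
finger_gap: 0.459
gripper_force: 30.6
```

```bash
python3 -c "
from h import *
to(.522,.410,-.001,3.4)"; python3 look.py w4 tray_three:.014 tray_two:.014
```

```text
to [ 0.4  3.8 76.3] turn 0.1 | t 7.55 tcp [0.5213 0.4137 0.0753] head 3.5
tcp [0.5213 0.4137 0.0753] qd 0.57 t 7.55
tray_three 0.84 [405. 229.] col [187. 187. 179.] mean [521.  362.3] rect [484.8 369.9] [180.1 145.4] 3.9
tray_two 0.79 [563. 286.] col [182. 182. 174.] mean [493.8 218.1] rect [487.6 214.5] [149.1  94.4] 0.4
```

View pics/w4.png

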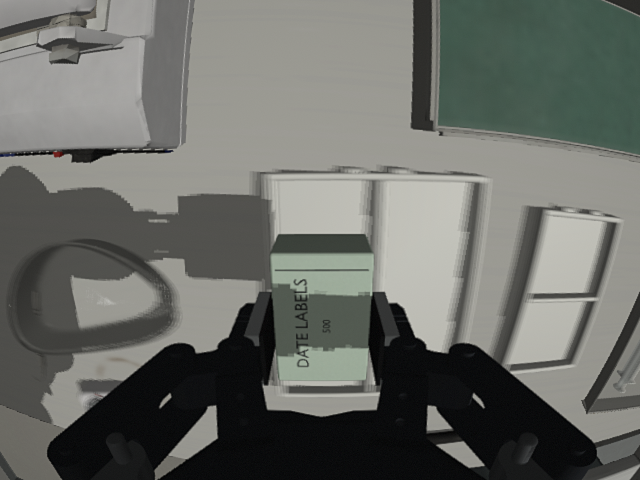

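Carton (320,325) is held squarely over the +x short bay (its outline at 265-375, 175-390). Lower and release.

step_arm(
  targets="0 0 0 0; 0 0 20 0; 0 0 42 0; 0 0 60 0; 0 0 70 0; 0 0 76 0; 0 0 76 0",
)

```text
t: 8.4
tcp_pos: [0.5219, 0.409, -0.0008]
tool_rot: [1.0, 0.029, -0.001, 0.0]
force: [0.2, -1.1, -0.6]
finger_gap: 0.458
gripper_force: 30.6
```

```bash
python3 -c "
from h import *
to(.521,.410,-.001,3.6);s=manip.sense();print(s['force'],s['finger_gap'],s['gripper_force'])"
```

```text
to [-0.8 -1.   0.2] turn -0.3 | t 8.4 tcp [ 0.5219  0.409  -0.0008] head 3.3
[ 0.18895941 -1.12500261 -0.57649185] 0.4581987243065363 30.632117986679077
```

step_arm(
  targets="0 0 0 0; 0 0 0 0; 0 0 0 0; 0 0 0 0; 0 0 -20 0; 0 0 -50 0; 0 0 -85 0; 0 0 -110 0; 0 0 -120 0",
  gripper=0,
)

```text
t: 9.3
tcp_pos: [0.5235, 0.4111, 0.1231]
tool_rot: [1.0, 0.029, 0.003, -0.001]
force: [0.1, -0.3, 0.5]
finger_gap: 1.0
gripper_force: 0.0
```

```bash
python3 look.py w5 label_carton:.032;python3 -c "
from h import *
to(.421,-.0525,.12,0)"
```

```text
tcp [0.5235 0.4111 0.1231] qd 0.174 t 9.3
label_carton 0.78 [325. 230.] col [140. 152. 137.] mean [525.3 409.3] rect [524.2 409.3] [66.5 40.5] 4.3
label_carton 0.65 [619. 328.] col [101. 102.  99.] mean [436.3  91.8] rect [437.3  92.6] [ 36.  106.4] 80.6
to [-1.288e+02  4.563e+02  3.000e-01] turn 3.4 | t 9.4 tcp [0.5228 0.4106 0.1214] head 3.4
```

step_arm(
  targets="-6 22 0 1; -17 60 0 2; -30 105 0 3.4; -44 155 0 3.4; -58 205 0 3.4; -72 255 0 3.4; -87 305 0 3.4; -101 355 0 3.4; -115 405 0 3.4; -125 440 0 3.4; -129 456 0 3.4; -129 456 0 3.4",
)

```text
t: 10.6
tcp_pos: [0.4187, -0.0548, 0.1185]
tool_rot: [1.0, -0.003, -0.001, -0.0]
force: [-0.9, 0.8, -0.5]
finger_gap: 0.998
gripper_force: 0.0
```

```bash
python3 look.py w6 jar_large:.054 jar_small:.048;python3 -c "
from h import *
to(.421,-.0525,.005,0)"
```

```text
tcp [ 0.4187 -0.0548  0.1185] qd 0.064 t 10.6
jar_large 0.74 [317. 237.] col [130.  45.  40.] mean [425.3 -53.2] rect [424.  -53.9] [49.4 52.7] 52.8
jar_small 0.68 [460. 247.] col [174. 140.  62.] mean [ 413.  -152.4] rect [ 411.4 -151.7] [53.8 38.9] 64.9
jar_small 0.5 [ 39. 307.] col [19. 19. 18.] mean [357. 211.] rect [356.9 215.2] [ 12.6 107.4] 3.5
to [  2.2   0.7 113.9] turn -0.0 | t 10.75 tcp [ 0.4191 -0.052   0.1189] head -0.0
```

step_arm(
  targets="2 1 30 0; 2 1 65 0; 2 1 95 0; 2 1 108 0; 2 1 113 0; 2 1 113 0",
)

```text
t: 11.35
tcp_pos: [0.4215, -0.0525, 0.006]
tool_rot: [1.0, 0.001, -0.001, -0.0]
force: [0.4, -0.4, 0.5]
finger_gap: 0.998
gripper_force: 0.0
```

step_arm(
  targets="0 0 0 0; 0 0 0 0; 0 0 0 0; 0 0 0 0; 0 0 0 0",
  gripper=1,
)

```text
t: 11.85
tcp_pos: [0.4224, -0.0539, 0.0076]
tool_rot: [1.0, -0.0, 0.001, 0.0]
force: [1.2, 1.7, 6.7]
finger_gap: 0.55
gripper_force: 30.3
```

step_arm(
  targets="0 0 -15 0; 0 0 -45 0; 0 0 -80 0; 0 0 -90 0; 0 0 -90 0",
)

```text
t: 12.35
tcp_pos: [0.4229, -0.0543, 0.0981]
tool_rot: [1.0, -0.0, 0.002, 0.001]
force: [-0.5, 1.0, 0.5]
finger_gap: 0.552
gripper_force: 31.3
```

```bash
python3 -c "
from h import *
to(.438,.403,.09,0)"
```

```text
to [  14.7 -457.3    7.4] turn -0.0 | t 12.35 tcp [ 0.4229 -0.0543  0.0981] head -0.0
```

step_arm(
  targets="0 -20 0 0; 1 -55 0 0; 3 -95 0 0; 4 -140 0 0; 5 -185 0 0; 7 -235 0 0; 9 -285 0 0; 10 -335 0 0; 12 -385 0 0; 14 -430 0 0; 15 -457 0 0; 15 -457 0 0",
)

```text
t: 13.55
tcp_pos: [0.4366, 0.4066, 0.0946]
tool_rot: [1.0, 0.002, -0.0, -0.0]
force: [0.5, -0.4, -0.8]
finger_gap: 0.548
gripper_force: 31.4
```

```bash
python3 -c "
from h import *
to(.438,.403,.010,0)"; python3 look.py w7 jar_large:.14
```

```text
to [ 1.4  3.7 84.6] turn 0.2 | t 13.55 tcp [0.4366 0.4066 0.0946] head 0.2
tcp [0.4366 0.4066 0.0946] qd 0.076 t 13.55
jar_large 0.59 [320. 324.] col [69. 24. 21.] mean [444.1 406.5] rect [443.3 406.5] [63.  47.9] 0.2
```

View pics/w7.png

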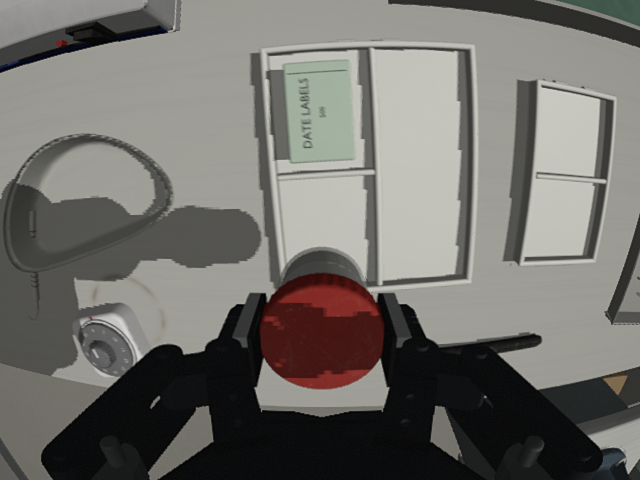

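Carton sits flat in its bay (320,110); the red jar (322,330) is held upright and, projected down, meets the lower short bay (320,230).

step_arm(
  targets="0 0 0 0; 1 1 25 0; 1 1 50 0; 1 1 70 0; 1 1 80 0; 1 1 84 0; 1 1 84 0",
)

```text
t: 14.35
tcp_pos: [0.4383, 0.4015, 0.0125]
tool_rot: [1.0, -0.001, -0.0, 0.0]
force: [0.1, 0.4, -0.8]
finger_gap: 0.549
gripper_force: 31.4
```

```bash
python3 -c "
from h import *
to(.438,.403,.009,0);s=manip.sense();print(s['force'],s['finger_gap'],s['gripper_force'])"
```

```text
to [-0.3 -1.5  3.5] turn -0.1 | t 14.35 tcp [0.4383 0.4015 0.0125] head -0.1
[ 0.10048793  0.36243579 -0.76705072] 0.5486354298803328 31.389428973197937
```

Lower 2 mm more, then release and rise.

step_arm(
  targets="0 -1 2 0; 0 -1 3 0; 0 -1 3 0",
)

```text
t: 14.65
tcp_pos: [0.4384, 0.4035, 0.0102]
tool_rot: [1.0, -0.0, 0.0, -0.0]
force: [0.6, 0.8, -0.5]
finger_gap: 0.549
gripper_force: 31.4
```

step_arm(
  targets="0 0 0 0; 0 0 0 0; 0 0 0 0; 0 0 0 0; 0 0 -20 0; 0 0 -50 0; 0 0 -85 0; 0 0 -110 0; 0 0 -115 0",
  gripper=0,
)

```text
t: 15.55
tcp_pos: [0.4401, 0.4045, 0.1279]
tool_rot: [1.0, -0.0, 0.003, -0.002]
force: [-0.5, 0.0, 0.4]
finger_gap: 0.997
gripper_force: 0.0
```

```bash
python3 look.py w8 jar_large:.056;python3 -c "
from h import *
to(.409,-.157,.12,0)"
```

```text
tcp [0.4401 0.4045 0.1279] qd 0.077 t 15.55
jar_large 0.94 [322. 243.] col [114.  38.  34.] mean [441.3 403.5] rect [440.3 403.4] [51.3 50.7] 44.8
jar_large 0.46 [633. 260.] col [108. 110. 107.] mean [423.8 124.9] rect [427.1 128.9] [69.6 30.2] 15.7
to [-29.2 560.5   4.7] turn -0.0 | t 15.65 tcp [0.4385 0.4034 0.1253] head -0.0
```

step_arm(
  targets="-1 22 0 0; -3 60 0 0; -5 105 0 0; -8 155 0 0; -11 205 0 0; -14 255 0 0; -17 305 0 0; -20 355 0 0; -22 405 0 0; -25 455 0 0; -28 505 0 0; -29 540 0 0",
)

```text
t: 16.85
tcp_pos: [0.4075, -0.1392, 0.1232]
tool_rot: [1.0, -0.002, -0.001, -0.001]
force: [0.3, 0.9, -0.1]
finger_gap: 0.999
gripper_force: 0.0
```

```bash
python3 look.py w9 jar_small:.048;python3 -c "
from h import *
to(.409,-.157,.004,0)"
```

```text
tcp [ 0.4075 -0.1392  0.1232] qd 0.727 t 16.85
jar_small 0.62 [350. 236.] col [184. 149.  67.] mean [ 410.8 -158. ] rect [ 410.2 -159. ] [40.  43.7] 72.2
to [ -0.2  15.6 119.5] turn -0.4 | t 16.95 tcp [ 0.4093 -0.1413  0.1235] head -0.4
```

step_arm(
  targets="0 8 15 0; 0 17 40 0; 0 17 75 0; 0 17 102 0; 0 17 116 0; 0 17 121 0; 0 17 121 0",
)

```text
t: 17.65
tcp_pos: [0.4077, -0.1524, 0.0025]
tool_rot: [1.0, -0.0, -0.002, -0.001]
force: [0.1, 0.1, -0.1]
finger_gap: 1.001
gripper_force: 0.0
```

step_arm(
  targets="0 0 0 0; 0 0 0 0; 0 0 0 0; 0 0 0 0; 0 0 0 0; 0 0 0 0",
  gripper=1,
)

```text
t: 18.25
tcp_pos: [0.4093, -0.1541, 0.0045]
tool_rot: [1.0, -0.0, 0.001, 0.001]
force: [-0.1, 0.7, 5.6]
finger_gap: 0.431
gripper_force: 29.6
```

step_arm(
  targets="0 0 -15 0; 0 0 -45 0; 0 0 -80 0; 0 0 -90 0; 0 0 -90 0",
)

```text
t: 18.75
tcp_pos: [0.4097, -0.1544, 0.0951]
tool_rot: [1.0, -0.0, 0.002, 0.001]
force: [0.3, -0.0, -1.0]
finger_gap: 0.435
gripper_force: 30.3
```

```bash
python3 -c "
from h import *
to(.450,.214,.09,0)"
```

```text
to [  40.  -368.5    4.3] turn -0.0 | t 18.75 tcp [ 0.4097 -0.1544  0.0951] head -0.0
```

step_arm(
  targets="2 -20 0 0; 6 -55 0 0; 11 -100 0 0; 16 -150 0 0; 22 -200 0 0; 27 -250 0 0; 32 -300 0 0; 37 -345 0 0; 40 -368 0 0; 40 -368 0 0",
)

```text
t: 19.75
tcp_pos: [0.4485, 0.217, 0.0921]
tool_rot: [1.0, 0.002, -0.0, -0.0]
force: [0.2, -0.1, -0.8]
finger_gap: 0.431
gripper_force: 30.4
```

```bash
python3 look.py w10 tray_two:.014;python3 -c "
from h import *
to(.450,.214,.007,0)"
```

```text
tcp [0.4485 0.217  0.0921] qd 0.064 t 19.75
tray_two 0.67 [334. 172.] col [176. 175. 168.] mean [493.1 209.6] rect [486.5 210.2] [146.7  86.4] 0.7
to [ 2.6 -0.1 85.2] turn 0.0 | t 19.85 tcp [0.4477 0.214  0.0922] head 0.0
```

View pics/w10.png

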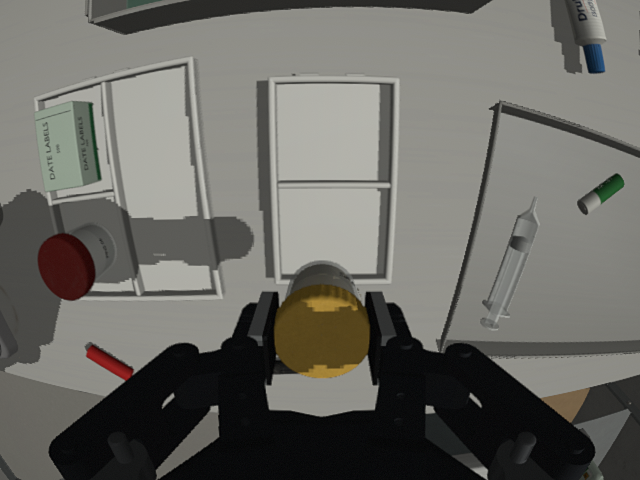

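The yellow jar (322,330) is held upright over the front bay of the two-bay tray (335,230); the large jar and carton stand in their bays (80,260), (70,145).

step_arm(
  targets="1 1 10 0; 3 3 35 0; 3 3 60 0; 3 3 75 0; 3 3 82 0; 3 3 85 0; 3 3 85 0; 3 3 85 0",
)

```text
t: 20.65
tcp_pos: [0.4525, 0.211, 0.0091]
tool_rot: [1.0, -0.001, 0.001, -0.0]
force: [0.7, 0.1, -0.7]
finger_gap: 0.435
gripper_force: 30.4
```

```bash
python3 -c "
from h import *
to(.451,.211,.007,0);s=manip.sense();print(s['force'],s['finger_gap'],s['gripper_force'])"
```

```text
to [-1.5 -0.   2.1] turn -0.1 | t 20.65 tcp [0.4525 0.211  0.0091] head -0.1
[ 0.65269873  0.06617938 -0.74967058] 0.4353942551505594 30.385635495185852
```

step_arm(
  targets="-1 0 1 0; -1 0 2 0; -1 0 2 0",
)

```text
t: 20.95
tcp_pos: [0.4511, 0.2113, 0.0069]
tool_rot: [1.0, -0.0, 0.0, -0.0]
force: [-0.8, -0.3, -1.6]
finger_gap: 0.434
gripper_force: 30.4
```

step_arm(
  targets="0 0 0 0; 0 0 0 0; 0 0 0 0; 0 0 0 0; 0 0 -20 0; 0 0 -50 0; 0 0 -80 0; 0 0 -100 0; 0 0 -110 0",
  gripper=0,
)

```text
t: 21.85
tcp_pos: [0.4519, 0.2114, 0.1184]
tool_rot: [1.0, -0.0, 0.002, -0.0]
force: [0.6, -0.2, -0.3]
finger_gap: 0.999
gripper_force: 0.0
```

```bash
python3 look.py w11 jar_small:.050;python3 -c "
from h import *
to(.4855,-.0155,.10,-57.5)"
```

```text
tcp [0.4519 0.2114 0.1184] qd 0.235 t 21.85
jar_small 0.76 [320. 238.] col [149. 119.  51.] mean [452.9 211.2] rect [452.2 212.2] [44.2 39.2] 30.1
jar_small 0.41 [ 79. 149.] col [131. 143. 129.] mean [523.4 385.9] rect [523.1 386.5] [57. 52.] 3.9
to [ 33.8 226.9  17.7] turn 57.5 | t 21.95 tcp [0.4518 0.2114 0.1177] head -0.0
```

step_arm(
  targets="3 20 0 6; 7 50 0 14; 13 90 0 22; 19 130 0 30; 25 170 0 38; 30 205 0 46; 34 227 0 54; 34 227 0 57.5; 34 227 0 57.5; 34 227 0 57.5",
)

```text
t: 22.95
tcp_pos: [0.4839, -0.0155, 0.1156]
tool_rot: [0.877, -0.481, -0.001, 0.0]
force: [-0.5, -0.4, -0.7]
finger_gap: 0.998
gripper_force: 0.0
```

```bash
python3 look.py w12 battery:.012;python3 -c "
from h import *
to(.4855,-.0155,-.014,-57.5)"
```

```text
tcp [ 0.4839 -0.0155  0.1156] qd 0.012 t 22.95
battery 0.7 [321. 222.] col [38. 85. 45.] mean [487.8 -17.5] rect [487.3 -17. ] [15.2 51. ] 34.1
battery 0.67 [238. 397.] col [88. 87. 83.] mean [463.2 172.4] rect [487.2 177.4] [140.   39.9] 1.0
to [  1.1  -1.  130. ] turn 0.1 | t 23.05 tcp [ 0.4842 -0.0152  0.116 ] head -57.4
```

View pics/w12.png

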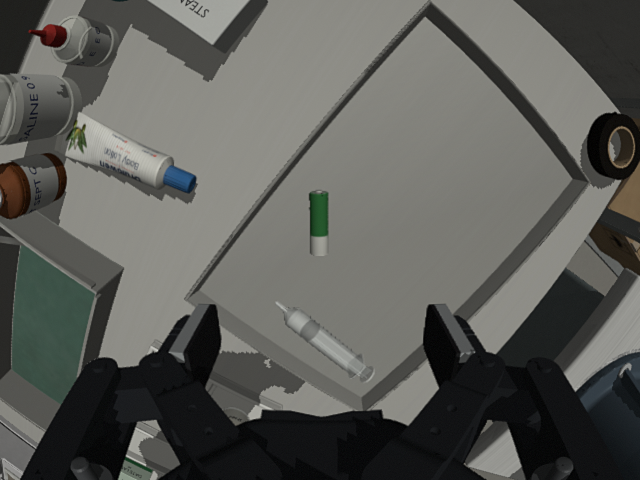

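The battery (319,222) lies centred between the fingers and along the tool x; the syringe is at (328,345). Part-close the fingers and descend.

step_arm(
  targets="3 -2 25 0; 3 -2 55 0; 3 -2 85 0; 3 -2 105 0; 3 -2 117 0; 3 -2 122 0; 3 -2 124 0; 3 -2 124 0",
  gripper=0.68,
)

```text
t: 23.85
tcp_pos: [0.4887, -0.0173, -0.0069]
tool_rot: [0.877, -0.481, 0.001, -0.0]
force: [-0.1, 0.6, 1.0]
finger_gap: 0.317
gripper_force: 0.0
```

step_arm(
  targets="0 0 1 0; 0 0 2 0; 0 0 2 0; 0 0 2 0",
)

```text
t: 24.25
tcp_pos: [0.4883, -0.0174, -0.0091]
tool_rot: [0.877, -0.481, 0.0, -0.0]
force: [-0.4, 0.2, 0.7]
finger_gap: 0.326
gripper_force: 0.0
```

step_arm(
  targets="0 0 1 0; 0 0 2 0; 0 0 2 0; 0 0 2 0",
)

```text
t: 24.65
tcp_pos: [0.4881, -0.0173, -0.0115]
tool_rot: [0.877, -0.481, -0.0, 0.0]
force: [0.0, 0.6, 0.4]
finger_gap: 0.32
gripper_force: 0.0
```

```bash
python3 look.py w13 battery:.012
```

```text
tcp [ 0.4881 -0.0173 -0.0115] qd 0.002 t 24.65
battery 0.9 [323. 307.] col [38. 81. 45.] mean [488.6 -18.7] rect [487.3 -16.8] [14.4 54.3] 33.2
```

View pics/w13.png

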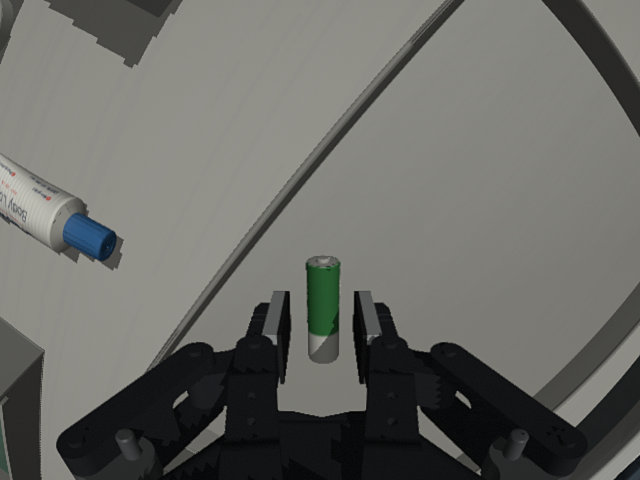

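Gap is aligned but tips still look ~8+ mm above the floor; continue lower, watching force.

step_arm(
  targets="0 0 1 0; 0 0 2 0; 0 0 3 0; 0 0 3 0",
)

```text
t: 25.15
tcp_pos: [0.4881, -0.0173, -0.0146]
tool_rot: [0.877, -0.481, -0.0, 0.0]
force: [1.1, -0.7, 0.2]
finger_gap: 0.319
gripper_force: 0.0
```

step_arm(
  targets="0 0 1 0; 0 0 1 0; 0 0 2 0; 0 0 2 0",
)

```text
t: 25.55
tcp_pos: [0.4881, -0.0173, -0.0165]
tool_rot: [0.877, -0.481, -0.0, 0.0]
force: [0.3, 0.0, -0.3]
finger_gap: 0.324
gripper_force: 0.0
```

Try the grip here.

step_arm(
  targets="0 0 0 0; 0 0 0 0; 0 0 0 0; 0 0 0 0",
  gripper=1,
)

```text
t: 25.95
tcp_pos: [0.4882, -0.0173, -0.0163]
tool_rot: [0.877, -0.481, 0.0, -0.0]
force: [-0.7, -0.5, 1.9]
finger_gap: 0.164
gripper_force: 31.5
```

step_arm(
  targets="0 0 -5 0; 0 0 -15 0; 0 0 -35 0; 0 0 -60 0; 0 0 -80 0; 0 0 -80 0",
)

```text
t: 26.55
tcp_pos: [0.49, -0.0177, 0.0665]
tool_rot: [0.877, -0.481, 0.003, -0.001]
force: [1.1, 0.2, -0.5]
finger_gap: 0.164
gripper_force: 31.3
```

```bash
python3 look.py w14 battery:.08; python3 -c "
from h import *
to(.521,.211,.06,0)"
```

```text
tcp [ 0.49   -0.0177  0.0665] qd 0.051 t 26.55
to [-175.2 -150.1    4.3] turn -57.5 | t 26.65 tcp [ 0.4884 -0.0173  0.0643] head -57.5
```

View pics/w14.png

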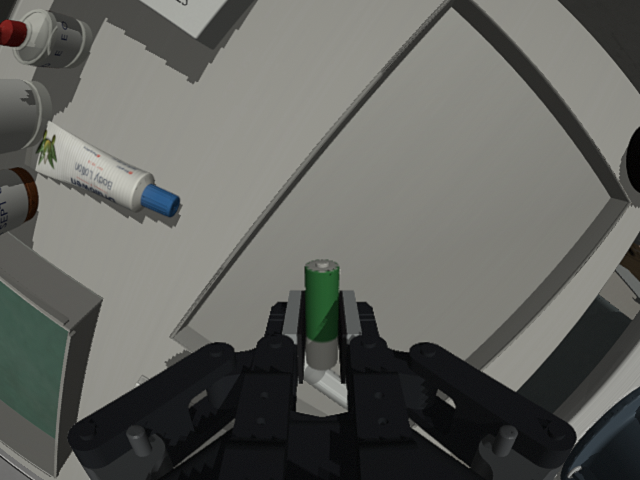

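Battery is gripped level (322,315). Carry to the rear bay of the two-bay tray.

step_arm(
  targets="-15 -13 0 -7; -40 -34 0 -15; -70 -60 0 -23; -100 -86 0 -31; -130 -112 0 -39; -155 -133 0 -47; -175 -150 0 -54; -175 -150 0 -57.5; -175 -150 0 -57.5; -175 -150 0 -57.5",
)

```text
t: 27.65
tcp_pos: [0.5198, 0.2105, 0.0626]
tool_rot: [1.0, -0.001, -0.001, 0.0]
force: [-0.6, -0.2, -0.3]
finger_gap: 0.163
gripper_force: 31.3
```

```bash
python3 look.py w15 jar_small:.05; python3 -c "
from h import *
to(.522,.211,-.0143,0)"
```

```text
tcp [0.5198 0.2105 0.0626] qd 0.013 t 27.65
jar_small 0.67 [323. 385.] col [169. 135.  59.] mean [446.1 210.4] rect [447.4 210.8] [31.1 30.5] 2.2
to [ 1.8 -0.9 77.3] turn -0.2 | t 27.75 tcp [0.5203 0.2102 0.063 ] head -0.2
```

step_arm(
  targets="2 -1 20 0; 2 -1 42 0; 2 -1 60 0; 2 -1 70 0; 2 -1 75 0; 2 -1 76 0; 2 -1 76 0",
)

```text
t: 28.45
tcp_pos: [0.5232, 0.2118, -0.012]
tool_rot: [1.0, -0.001, 0.0, -0.0]
force: [-0.5, -0.4, 1.1]
finger_gap: 0.164
gripper_force: 31.3
```

step_arm(
  targets="0 0 1 0; 0 0 1 0",
)

```text
t: 28.65
tcp_pos: [0.5232, 0.212, -0.0128]
tool_rot: [1.0, -0.0, 0.001, -0.0]
force: [0.4, 0.3, -0.4]
finger_gap: 0.16
gripper_force: 31.3
```

step_arm(
  targets="0 0 1 0; 0 0 1 0",
)

```text
t: 28.85
tcp_pos: [0.5229, 0.212, -0.0142]
tool_rot: [1.0, -0.0, 0.0, -0.0]
force: [0.6, 0.6, -0.3]
finger_gap: 0.159
gripper_force: 31.3
```

step_arm(
  targets="0 0 0 0; 0 0 0 0; 0 0 0 0; 0 0 -10 0; 0 0 -30 0; 0 0 -60 0; 0 0 -95 0; 0 0 -125 0; 0 0 -130 0",
  gripper=0.6,
)

```text
t: 29.75
tcp_pos: [0.5255, 0.2125, 0.1201]
tool_rot: [1.0, -0.0, 0.004, -0.001]
force: [-0.4, -0.3, 0.1]
finger_gap: 0.402
gripper_force: 0.0
```

```bash
python3 look.py w16 battery:.014 jar_small:.05; python3 -c "
from h import *
to(.424,.0705,.12,-12)"
```

```text
tcp [0.5255 0.2125 0.1201] qd 0.076 t 29.75
battery 0.6 [324. 230.] col [44. 93. 52.] mean [523.1 212.1] rect [522.2 212.3] [15.  51.1] 89.3
battery 0.5 [632. 389.] col [13. 12. 10.] mean [ 303.7 -206.7] rect [ 297.2 -206.2] [90.8 36. ] 32.0
jar_small 0.79 [323. 330.] col [166. 134.  59.] mean [459.2 211.4] rect [459.2 211.4] [56.7 39. ] 0.0
to [-98.4 141.4  -4.1] turn 12.0 | t 29.9 tcp [0.5225 0.2118 0.1159] head -0.0
```

step_arm(
  targets="-10 15 0 4; -28 40 0 8; -50 72 0 12; -73 105 0 12; -90 130 0 12; -98 141 0 12; -98 141 0 12",
)

```text
t: 30.6
tcp_pos: [0.423, 0.0702, 0.1147]
tool_rot: [0.994, -0.106, -0.002, -0.0]
force: [-0.3, 0.7, -0.1]
finger_gap: 0.404
gripper_force: 0.0
```

```bash
python3 look.py w17 syringe:.012; python3 -c "
from h import *
to(.424,.0705,-.014,-12); print([m for m in manip.mark_of('wrist','syringe')][:2]); s=manip.sense(); print([at('wrist',m['position'],.002,s) for m in manip.mark_of('wrist','syringe')[:1]])"
```

```text
tcp [0.423  0.0702 0.1147] qd 0.061 t 30.6
syringe 0.88 [321. 225.] col [149. 151. 146.] mean [424.3  69.2] rect [425.  69.] [ 18.9 114. ] 78.4
to [ -1.4   1.  129.3] turn -0.1 | t 30.7 tcp [0.4256 0.0712 0.1153] head -12.1
[{'position': [321.5, 213.6], 'p': 0.76}]
[array([0.43413198, 0.06965683, 0.002     ])]
```

View pics/w17.png

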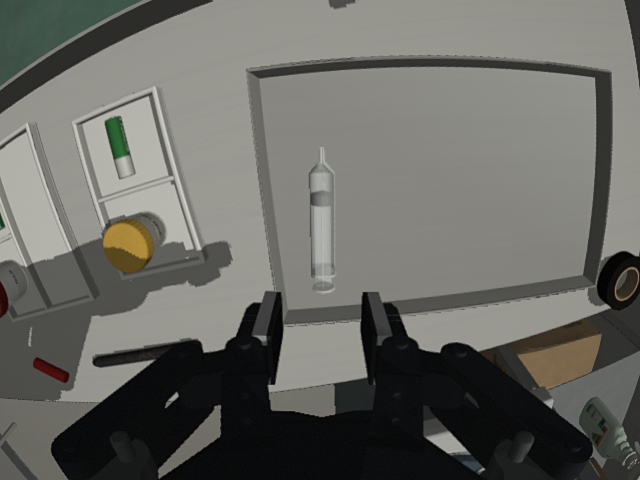

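Battery (119,147) and yellow jar (130,243) sit in their bays. The syringe barrel (321,225) is centred and aligned; descend with the part-open gripper.

step_arm(
  targets="1 1 30 0; 1 1 65 0; 1 1 95 0; 1 1 113 0; 1 1 122 0; 1 1 127 0; 1 1 129 0; 1 1 129 0",
)

```text
t: 31.6
tcp_pos: [0.426, 0.0699, -0.013]
tool_rot: [0.995, -0.105, 0.001, -0.0]
force: [0.3, 0.8, 0.5]
finger_gap: 0.395
gripper_force: 0.0
```

step_arm(
  targets="0 0 0 0; 0 0 0 0; 0 0 0 0; 0 0 0 0; 0 0 0 0",
  gripper=1,
  squeeze=25,
)

```text
t: 32.1
tcp_pos: [0.4261, 0.0697, -0.0126]
tool_rot: [0.994, -0.105, 0.001, -0.0]
force: [-0.1, 1.0, 6.5]
finger_gap: 0.17
gripper_force: 25.4
```

step_arm(
  targets="0 0 -5 0; 0 0 -15 0; 0 0 -35 0; 0 0 -60 0; 0 0 -80 0; 0 0 -100 0; 0 0 -100 0",
)

```text
t: 32.8
tcp_pos: [0.4269, 0.0697, 0.0892]
tool_rot: [0.994, -0.105, 0.003, -0.0]
force: [-0.1, 0.1, -1.1]
finger_gap: 0.173
gripper_force: 24.5
```

```bash
python3 look.py w18 syringe:.105; python3 -c "
from h import *
to(.485,.336,.085,3.7)"
```

```text
tcp [0.4269 0.0697 0.0892] qd 0.053 t 32.8
syringe 0.57 [323. 297.] col [144. 146. 142.] mean [423.9  70.3] rect [419.2  71.2] [ 21.5 127. ] 77.9
to [   2.6 -272.8    2.3] turn -15.7 | t 32.9 tcp [0.4256 0.0697 0.0872] head -12.0
```

View pics/w18.png

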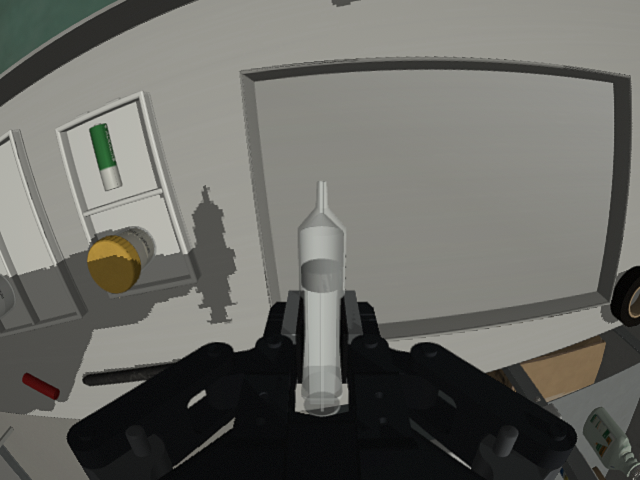

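Syringe held level (322,300). Carry to the long bay, offset slightly away from the large jar.

step_arm(
  targets="1 -20 0 -3; 2 -50 0 -8; 4 -90 0 -13; 6 -135 0 -15.7; 7 -180 0 -15.7; 8 -225 0 -15.7; 8 -258 0 -15.7; 8 -270 0 -15.7; 8 -270 0 -15.7; 8 -270 0 -15.7",
)

```text
t: 33.9
tcp_pos: [0.4883, 0.3307, 0.0855]
tool_rot: [0.999, 0.032, -0.002, 0.001]
force: [0.2, 0.7, 0.5]
finger_gap: 0.172
gripper_force: 24.6
```

```bash
python3 look.py w19 tray_three:.014; python3 -c "
from h import *
to(.490,.333,-.0105,3.7)"
```

```text
tcp [0.4883 0.3307 0.0855] qd 0.018 t 33.9
tray_three 0.66 [274. 197.] col [181. 180. 173.] mean [513.1 363.6] rect [484.7 370. ] [177.7 144.9] 4.3
to [ 1.7 -2.7 96.5] turn -0.1 | t 34.0 tcp [0.4887 0.3303 0.0861] head 3.6
```

View pics/w19.png

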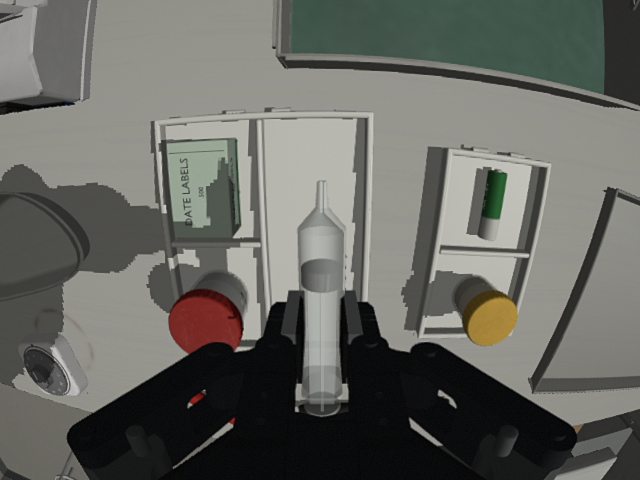

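Carton, jars and battery are all in their bays; the syringe (322,300) hangs over the long bay. Shift 7 mm forward for clearance from the red jar, then lower.

step_arm(
  targets="4 0 10 0; 7 0 30 0; 7 0 52 0; 7 0 70 0; 7 0 82 0; 7 0 89 0; 7 0 92 0; 7 0 92 0",
)

```text
t: 34.8
tcp_pos: [0.4968, 0.3325, -0.0054]
tool_rot: [0.999, 0.032, 0.0, -0.0]
force: [-1.0, 0.1, -0.7]
finger_gap: 0.169
gripper_force: 24.6
```

step_arm(
  targets="0 0 1 0; 0 0 2 0; 0 0 3 0; 0 0 3 0",
)

```text
t: 35.2
tcp_pos: [0.4967, 0.3327, -0.0082]
tool_rot: [0.999, 0.032, 0.0, -0.0]
force: [-0.5, -0.0, -0.6]
finger_gap: 0.172
gripper_force: 24.6
```

step_arm(
  targets="0 0 1 0; 0 0 2 0; 0 0 2 0",
)

```text
t: 35.5
tcp_pos: [0.4966, 0.3326, -0.0105]
tool_rot: [0.999, 0.032, 0.0, -0.0]
force: [-0.5, 0.0, -0.0]
finger_gap: 0.17
gripper_force: 24.6
```

step_arm(
  targets="0 0 0 0; 0 0 0 0; 0 0 0 0; 0 0 -10 0; 0 0 -30 0; 0 0 -60 0; 0 0 -95 0; 0 0 -125 0; 0 0 -150 0; 0 0 -170 0; 0 0 -170 0; 0 0 -170 0",
  gripper=0.6,
)

```text
t: 36.7
tcp_pos: [0.4965, 0.3325, 0.1601]
tool_rot: [0.999, 0.032, 0.0, -0.0]
force: [-0.1, 0.1, -0.8]
finger_gap: 0.403
gripper_force: 0.0
```

```bash
python3 look.py w20 syringe:.016 label_carton:.032 jar_large:.056 battery:.014 jar_small:.05 marker_pen:.006 tray_three:.014
python3 - <<'E'
from h import *
manip.snapshot("top")
for n in("tape_roll","marker_pen"):
    print(n,[(m["p"],m["position"],at("top",m["position"],.008).round(3)) for m in manip.recognise("top",n)[:1]])
E
```

```text
tcp [0.4965 0.3325 0.1601] qd 0.031 t 36.7
syringe 0.98 [323. 214.] col [146. 148. 144.] mean [494.7 332.2] rect [497.2 332.4] [113.1  18.7] 3.7
label_carton 0.73 [232. 182.] col [151. 164. 148.] mean [523.6 406.2] rect [523.4 406.4] [62.7 44.7] 3.4
label_carton 0.54 [293. 215.] col [178. 178. 171.] mean [500.4 357.3] rect [489.9 367.8] [168.3 137. ] 3.7
jar_large 0.61 [235. 284.] col [120.  41.  37.] mean [446.5 399.6] rect [445.2 398.7] [47.  63.2] 46.7
battery 0.58 [459. 194.] col [40. 84. 48.] mean [523.2 213.1] rect [522.8 212.9] [51.3 16.9] 0.1
battery 0.49 [234. 282.] col [120.  42.  37.] mean [426.  409.2] rect [424.7 408.2] [54.5 74.8] 48.5
jar_small 0.92 [452. 279.] col [163. 131.  57.] mean [456.7 218.8] rect [456.1 219.4] [56.4 39.8] 52.9
marker_pen 0.84 [337. 367.] col [28. 28. 27.] mean [328.1 307.9] rect [328.4 307.9] [15.3 66.6] 3.2
tray_three 0.9 [295. 216.] col [178. 178. 171.] mean [495.5 358.8] rect [484.2 370.3] [179.3 146.2] 3.3
tape_roll [(0.95, [475.1, 267.0], array([ 0.305, -0.235,  0.008]))]
marker_pen [(0.89, [233.1, 253.9], array([0.335, 0.261, 0.008]))]
```

View pics/w20.png

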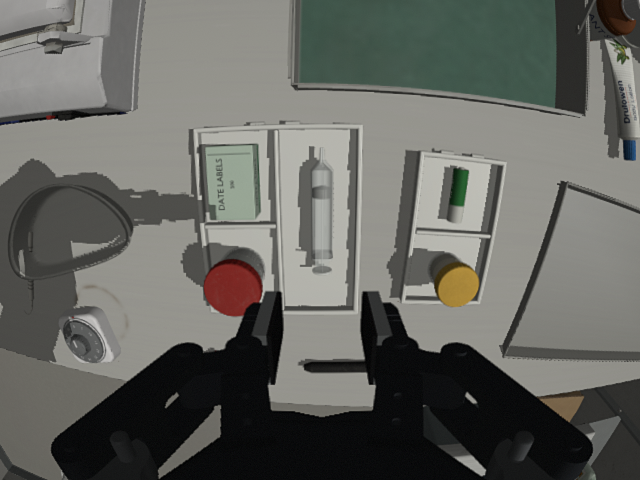

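All five items lie flat in their bays: carton (230,182), red jar (233,287), syringe (321,210), battery (458,194), yellow jar (457,284). The pen and tape were never touched. Handing in.

```bash
python3 -c "
from station import manip
print(manip.sign_off())"
```

```text
the job is handed in; nothing more can be done
None
```

Both kits are made up and the job is handed in at about 37 s. The last pictures showed all five things flat in their bays, with no sign that the tape or pen had moved; I have not seen the judge's result.

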